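Pack flanged guide rollers head to tail and lock the tray stop

ROBOT

A 7-joint arm with a two-finger parallel gripper is mounted at the origin on a cart in front of the work surface, level with it; the furniture and walls round the work are solid. World frame = base frame: x ahead of the robot, y to its left, z up, the work surface at z = 0. Lengths are in mm, angles in rad, forces in N, time in s.
With the tool pointing down it reaches from about 425 to 950 mm from the base axis. Payload 4.7 kg.
Tool frame: the origin (TCP) lies at the very end of the fingers, on their centre line; the grasp point (between the pads) lies 19 mm behind it; y points along the fingers, z is the direction in which the jaws open and shut, and the axes are right-handed (so a half turn about y gives the same grasp; the last joint's range is limited). The gripper opens to 85 mm and grips with 20 to 120 N. Pads are 22 mm wide; open, the fingers measure 114 mm over their backs; the gripper's body (76 mm by 85 mm) begins 54 mm behind the grasp point. The pads swing forward as they close: fully open they stand 13 mm farther back than shut.
Start: joints at [-1.214, 0.469, -0.049, 1.532, 0.024, 1.141, -0.082], TCP at [253.964, 625.423, 198.535] pointing down, gripper open.
Joint ranges: [-2.59, 2.59], [-0.33, 1.99], [-1.39, 1.29], [0.1, 2.45], [-1.04, 4.18], [0.21, 1.99], [-2.66, 2.66]. Speed limits (rad/s): [2.57, 2.57, 3.14, 3.14, 3.14, 3.14, 3.14].

INTERFACE

Orientations are given as a 3x3 rotation matrix whose columns are the frame's x, y, z axes.
In Python, from workcell import monitor, optics, close_job gives the robot as it stands.
- The arm moves only by the tool step_arm, never from a script. Its argument "increments" is a list of rows, each a list of 5 numbers: the finger opening in cm, from 0 to 8.54, then the shift along the tool's x, y, z in cm, then the turn about the tool's y in rad. A call has 1 to 10 rows; each row is the pose to reach, as a shift and turn from the pose commanded when the call began, along the tool's axes at that moment; what a row does not reach only later rows make up. A row lasts 1/12 s, in which the tool goes at most 41.7 mm and 7.16 degrees, less where a joint would pass 70% of its speed; a pose out of reach is approached as far as the arm can. A call with a gripper value outside its range is refused whole. The fingers move at their own pace and stop on an object; the grip force is fixed at half the most. Time passes only in rows, so rows that repeat a pose let the fingers close. It gives the time, the measured TCP pose, the force and the opening at its end, in the units of the state.
- monitor.get_state(): the state, without advancing time (a new reading comes with each control period).
- optics.camera(name): name is "side" or "top"; returns a dict with "img" (384x512x3 uint8, red, green, blue), "depth" (384x512 float32, mm along the optical axis (not along the pixel's ray), 0 where there is no reading), "mtx" (3x3 intrinsics, pixels), "k1" (the pictures are not rectified: a ray, as slopes to the right and down, at radius r is drawn at 1 + k1 r^2 times it, then the intrinsics apply), "rvec" (rotation vector, rad) and "tvec" (3), from world to camera coordinates, as OpenCV has them. Camera axes: x right, y down, z forward; pixel columns grow to the right and rows downward; lengths in mm; the calibration is good to about 2 mm. A picture is of the moment at which its call begins.
- close_job(): hands the job in, once; it reports no verdict.
The state is a dict: "t": time; "qpos": joint angles; "qd": joint speeds; "tau": joint torques, N m; "position": TCP position; "ee_rot": TCP orientation; "contact_force": force on the tool from outside, world axes, zero at the start; "torque": the same for the moment, N m; "gripper_width": opening from 0.0 (shut) to 1.0 (fully open).
Only numpy, scipy, OpenCV 4.12 (cv2) and the standard library are available. Lean on these libraries where they do the work, as an engineer would, in place of code of your own. Each camera call takes 0.05 s, during which the arm holds its last target. There are 200 camera calls.

TASK

Pack the two loose aluminium guide rollers into the wooden tray with the one already in it, standing in a row alternately hub up, hub down, hub up, so that their flanges overlap. Then pinch the two red side buttons of the sliding stop, slide it up against the row and let go, so that it holds the row snug with both buttons sprung fully out and its tongues locked in the notches there. Do not disturb the other things on the table.

Things in the scene. Friction and masses are not known exactly. Their poses are not given: they have to be found in the camera images.
- tray: Low wooden tray, fixed, turned up to 0.2 rad. Origin: centre of underside; y along its length (robot's left at yaw 0), x across. Outside 78 x 248 x 17; floor 5 thick; inside 66 wide (x -33 to 33), 236 long (y -118 to 118); walls 6 thick, tops 12 above the floor. The row starts at the end wall y = -118. Both long walls have notches for the stop's tongues: parked at y = 101, closed at y = 54.5 (13 long).
- roller_tray_mid (a point): First hat-shaped aluminium guide roller: flange 60 diameter x 8, hub 36 diameter x 32, 40 high in all, about 150 g. Point: on its axis, half-way up (20 above its foot); z up. Already in the tray, loose, flange at the bottom, hub up; its flange is 0 to 12 from the tray's end wall y = -118.
- roller_up_mid (a point): Second hat-shaped aluminium guide roller: flange 60 diameter x 8, hub 36 diameter x 32, 40 high in all, about 150 g. Point: on its axis, half-way up (20 above its foot); z up. Stands on the table flange down, hub up: hold it across the hub (8 to 40 above its foot), in the tray with fingertips above the tray walls.
- roller_down_mid (a point): Third hat-shaped aluminium guide roller: flange 60 diameter x 8, hub 36 diameter x 32, 40 high in all, about 150 g. Point: on its axis, half-way up (20 above its foot); z up. Stands on the table hub down like a mushroom, flange on top: hold it across the flange rim (60 wide, 32 to 40 above its foot). Its hub goes between the bottom flanges of the other two.
- stop_grip (a point): Grey end stop that slides along the tray's y: 28 long (y), 34 wide, top 55 above the table. Point (moves with it): midway between its two opposed red side buttons, 39 above the table. Buttons stand out to tray -x and +x, 50 over their outer faces, each 20 long, 28 to 50 above the table. Front face, which meets the row: 14 from the point towards tray -y.
- stop (a joint): Stop's travel, m: 0 parked, grows towards the row (tray -y), at most 0.052. Locked by tongues in the wall notches until both buttons are pressed; about 1 N friction. Buttons let go at 0.044 to 0.049 drop the tongues into the closed notches. Rollers hub up, down, up, pushed together are 156 long and let it reach 0.049; in other orders they are 12 longer and keep it out of the notches.
- button_near (a joint): Inward press, m, of the red button on the stop's tray -x side (nearer the robot): 0 fully out, 0.006 fully in; the tongue is free of the notch from 0.003. Spring 2 N at first, 5 N fully in. Between the notches the wall keeps it pressed to about 0.003.
- button_far (a joint): The same for the opposite red button, on the tray +x side.
- gum_pot: Bystander: beige stoneware pot, 55 diameter x 49 high; origin under its centre.
- cap_punch: Bystander: pale turned cap punch, 25 diameter x 60 high, upright; origin under its centre.
- ring_gauge: Bystander: flat hardwood gauge plate with bored holes, 46 x 150 x 9; origin under its centre.
- torch_lighter: Bystander: black torch lighter lying on the table at the robot's left, 31 x 120 x 31; origin at the centre of its underside.
Mind the look-alikes: they are no part of the job. What is shaped like the part that bears roller_down_mid but black is not meant.

How it is judged (in metres and radians):
At the end, for the whole second after the job is handed in: Three rollers upright on the tray floor (3 mm, 0.06 rad, 20 mm of its middle line), at rest, the hub-down one between the hub-up ones, its axis within 56 mm of each of theirs; the stop moved 42.5 mm or more to the row and both buttons out to within 1.5 mm: locked in the closed notches (z of roller_tray_mid in the frame of tray between 0.0225 and 0.028 m and angle between each of roller_tray_mid, roller_up_mid, roller_down_mid's own z axis and vertical below 0.06 rad and x of roller_tray_mid in the frame of tray between -0.02 and 0.02 m and linear speed of each of roller_tray, roller_up, roller_down below 0.01 m/s and z of roller_up_mid in the frame of tray between 0.0225 and 0.028 m and x of roller_up_mid in the frame of tray between -0.02 and 0.02 m and z of roller_down_mid in the frame of tray between 0.0225 and 0.028 m and x of roller_down_mid in the frame of tray between -0.02 and 0.02 m and horizontal distance between roller_down_mid and roller_tray_mid below 0.056 m and horizontal distance between roller_down_mid and roller_up_mid below 0.056 m and horizontal distance between roller_tray_mid and roller_up_mid above 0.085 m and value of joint stop above 0.0425 m and value of joint each of button_near, button_far below 0.0015 m); the robot touches nothing.
It fails at once if The stoneware gum pot is moved by more than 30 mm (distance of gum_pot from where it was at the start of the episode above 0.03 m).
It fails at once if The cap punch is moved by more than 30 mm (distance of cap_punch from where it was at the start of the episode above 0.03 m).
It fails at once if The wooden ring gauge is moved by more than 30 mm (distance of ring_gauge from where it was at the start of the episode above 0.03 m).
It fails at once if The black torch lighter is moved by more than 30 mm (distance of torch_lighter from where it was at the start of the episode above 0.03 m).
It also fails if it takes over 61 s, if anything falls off the work surface, if the arm or the gripper's body presses on something with over 40 N, if the wrist force passes 120 N, or if a joint passes its speed limit or range.

## Working session

There is one attempt and no reset: what is moved stays moved. The work goes in short steps, Python scripts to look and compute and a tool call to move; the robot and the scene stay as the last step left them, time stands still between calls to the robot, and variables do not carry over. Pictures are saved under pics/ and viewed, about 8 in all and at most 12, crops included, and the job is handed in when it is done.

Besides the shell and the picture viewer there is one more tool, called after "Request:" as a command line: name --pt "numbers of a row" for each row, then --argument value for the rest. step_arm: Moves the arm, as the interface text tells. Its arguments: {"type":"object","properties":{"increments":{"type":"array","items":{"type":"array","items":{"type":"number"}}}},"required":["increments"]}

```bash
mkdir -p pics; cat > h.py <<'E'
import numpy as np, cv2
from workcell import monitor, optics
def cam(n):
    c=optics.camera(n); c['R']=cv2.Rodrigues(np.array(c['rvec'],float))[0]; c['t']=np.array(c['tvec'],float).reshape(3); c['K']=np.array(c['mtx'],float).reshape(3,3); return c
def rays(c,px):
    px=np.array(px,float).reshape(-1,1,2)
    d=np.array([float(c['k1']),0,0,0,0])
    # distorted->ideal
    u=cv2.undistortPoints(px,c['K'],d).reshape(-1,2)
    return np.c_[u,np.ones(len(u))]
def plane(c,px,z):
    r=rays(c,px)@c['R']; o=-c['R'].T@c['t']
    s=(z-o[2])/r[:,2]; return o+s[:,None]*r
def cloud(c):
    v,u=np.mgrid[0:384,0:512]; r=rays(c,np.c_[u.ravel(),v.ravel()])
    P=(r*c['depth'].reshape(-1,1)-c['t'])@c['R']; P[c['depth'].ravel()==0]=np.nan
    return P.reshape(384,512,3)
E
python3 - <<'E'
from h import *
for n in('top','side'):
    c=cam(n); np.savez(f'{n}0.npz',**{k:c[k] for k in c}); cv2.imwrite(f'pics/{n}0.png',cv2.resize(c['img'][:,:,::-1],(800,600)))
    print(n,-c['R'].T@c['t'],c['R'][2],c['k1'],c['K'][0,0])
s=monitor.get_state();print(s['position'],s['ee_rot'],s['contact_force'],s['t'])
E
```

```text
top [ 285.67121896   55.91773846 1216.27023307] [ 0.21683161 -0.00327867 -0.97620352] 0.0029577165578538477 394.27976040419145
side [ 183.42460606 -390.27183503 1104.076888  ] [ 0.2936092   0.37004264 -0.8813978 ] -0.050154023532018886 460.19234811473467
[253.73961123 624.86076461 197.56784772] [[ 9.26511463e-01 -6.44621496e-04  3.76265989e-01]
 [-3.76266540e-01 -1.65945232e-03  9.26509977e-01]
 [ 2.71472184e-05 -9.99998415e-01 -1.78005109e-03]] [ 1.26807871 -0.02489713 -0.41933637] 0.1
```

View pics/top0.png

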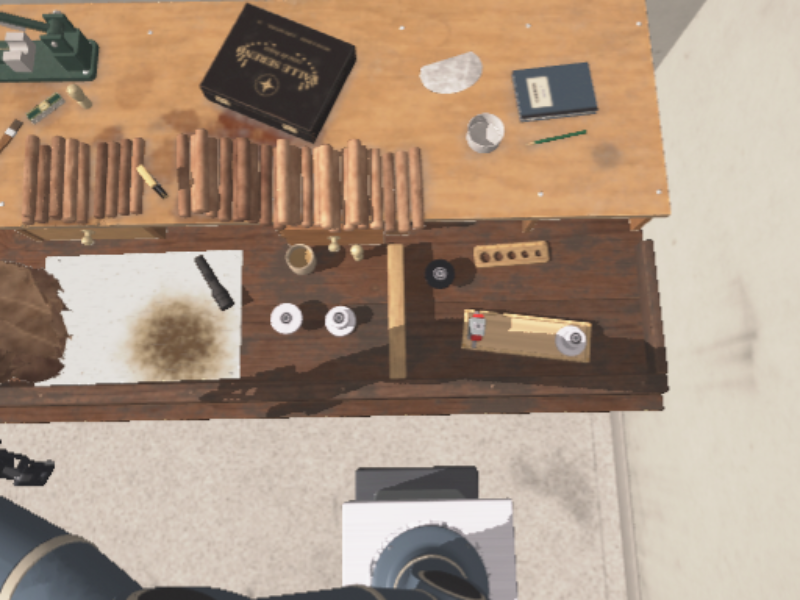

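View pics/side0.png

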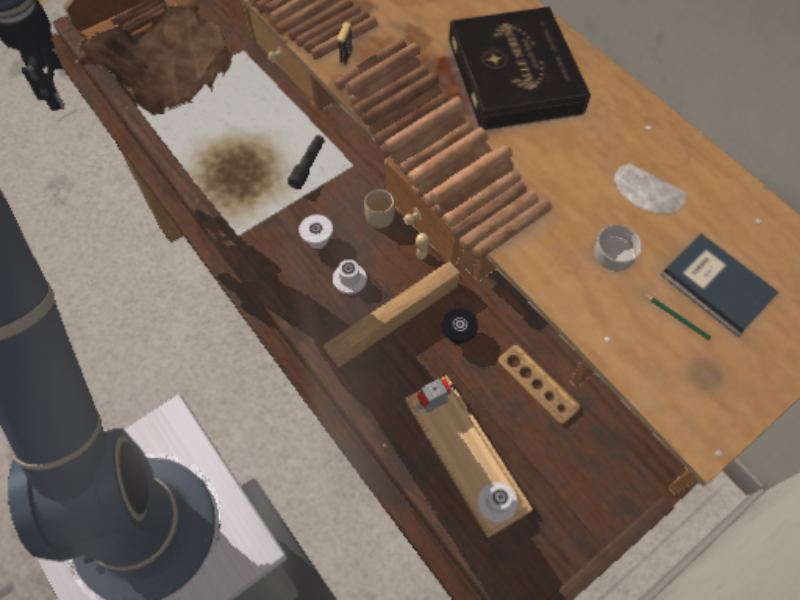

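The top view (800x600) shows the silver mushroom at (286,318), the hub-up roller at (340,319), the tray from (462,310) to (590,360) with its roller at (573,338), and the red-buttoned stop at (477,326). A wooden beam stands between them at x≈397. There are two candidates for roller_down: the silver one at (286,318) and the black one at (440,272). The silver one fits, because the black one is the excluded look-alike.

```bash
python3 - <<'E'
from h import *
C={n:dict(np.load(f'{n}0.npz')) for n in('top','side')}
for n in C:
    c=C[n];P=cloud(c);s=512/800
    hsv=cv2.cvtColor(c['img'],cv2.COLOR_RGB2HSV)
    def st(name,m):
        Q=P[m];Q=Q[~np.isnan(Q[:,0])]
        if len(Q): print(n,name,len(Q),'lo',np.percentile(Q,3,0).round(),'hi',np.percentile(Q,97,0).round(),'med',np.median(Q,0).round(1))
    box={'top':dict(mush=(286,318,24),up=(340,319,24),inn=(573,338,26),black=(440,272,20),pot=(300,260,22),punch=(357,252,10),beam=(397,310,8)),
         'side':dict(mush=(316,230,24),up=(349,276,24),inn=(498,502,26),black=(460,325,22),pot=(379,208,20),punch=(422,246,12),beam=(395,310,8))}[n]
    for k,(x,y,r) in box.items():
        m=np.zeros((384,512),bool);x,y,r=[int(a*s) for a in(x,y,r)];m[y-r:y+r,x-r:x+r]=1
        if k in('mush','up','inn'):
            for lo,hi in((2,10),(10,16),(28,42),(42,50)): st(f'{k} z{lo}-{hi}',m&(hsv[...,1]<50)&(hsv[...,2]>90)&(P[...,2]>lo)&(P[...,2]<hi))
        else: st(k,m&(P[...,2]>5))
    red=(hsv[...,1]>150)&((hsv[...,0]<6)|(hsv[...,0]>174))&(hsv[...,2]>80)&(P[...,2]<70)&(P[...,1]<0)&(P[...,1]>-250)
    nl,lab,stt,cen=cv2.connectedComponentsWithStats(red.astype(np.uint8))
    for i in range(1,nl):
        if stt[i,4]>5: st(f'red {cen[i]}',lab==i); print(plane(c,[cen[i]],50).round(1))
    # tray walls top
    m=(P[...,2]>13)&(P[...,2]<21)&(P[...,1]<-70)&(P[...,1]>-400)&(P[...,0]>400)&(P[...,0]<640)&(hsv[...,1]>60)
    nl,lab,stt,cen=cv2.connectedComponentsWithStats(cv2.dilate(m.astype(np.uint8),np.ones((3,3))))
    for i in range(1,nl):
        if stt[i,4]>60:
            q=P[m&(lab==i)][:,:2].astype(np.float32); print('tray?',stt[i],cv2.minAreaRect(q))
    # side profile of ground
    st('front lip',(P[...,2]>5)&(P[...,2]<200)&(P[...,0]<430)&(P[...,0]>330)&(P[...,1]<150)&(P[...,1]>50))
    st('back',(P[...,2]>15)&(P[...,2]<300)&(P[...,0]>640)&(P[...,0]<760)&(P[...,1]<250)&(P[...,1]>-200))
    im=c['img'][:,:,::-1]
    a=im[150:270,130:400] if n=='top' else im[100:350,170:400]
    cv2.imwrite(f'pics/{n}1.png',cv2.resize(a,None,fx=2.9 if n=='top' else 2.3,fy=2.9 if n=='top' else 2.3,interpolation=cv2.INTER_CUBIC))
E
```

```text
top mush z2-10 4 lo [475. 252.   2.] hi [528. 296.   4.] med [482.1 258.6   2.3]
top mush z28-42 263 lo [470. 240.  35.] hi [523. 292.  42.] med [495.2 267.   39.1]
top mush z42-50 44 lo [473. 243.  42.] hi [521. 291.  45.] med [499.4 261.5  42.8]
top up z2-10 132 lo [469. 137.   3.] hi [523. 192.   9.] med [490.9 161.6   7.2]
top up z10-16 36 lo [469. 142.  10.] hi [519. 192.  15.] med [484.8 162.6  11.7]
top up z28-42 87 lo [479. 147.  32.] hi [511. 180.  41.] med [495.  164.6  38.7]
top up z42-50 24 lo [481. 149.  42.] hi [508. 177.  46.] med [494.7 162.8  43. ]
top inn z2-10 34 lo [ 417. -320.    4.] hi [ 473. -263.   10.] med [ 436.9 -295.7    9.2]
top inn z10-16 122 lo [ 418. -316.   10.] hi [ 472. -262.   15.] med [ 440.6 -279.5   12.8]
top inn z28-42 23 lo [ 428. -304.   30.] hi [ 462. -271.   42.] med [ 441.7 -280.6   38.9]
top inn z42-50 97 lo [ 431. -304.   42.] hi [ 460. -273.   49.] med [ 445.7 -288.    45.1]
top black 301 lo [553. -60.  35.] hi [606.  -8.  44.] med [578.8 -34.4  39.6]
top pot 407 lo [592. 205.  12.] hi [653. 265.  58.] med [628.  238.9  26.9]
top punch 
[... 2428 characters left out ...]
104.2   50. ]]
tray? [259 248  12  13  83] ((445.7706298828125, -81.30921173095703), (30.97844123840332, 14.641532897949219), 26.329504013061523)
tray? [287 249  13  14  86] ((503.9554443359375, -130.04049682617188), (36.76987075805664, 9.150423049926758), 89.3567123413086)
tray? [265 262  10  15  79] ((431.8086242675781, -121.69058990478516), (35.03750991821289, 6.419147968292236), 82.9269790649414)
tray? [274 265  68  79 936] ((452.43560791015625, -241.35736083984375), (172.39915466308594, 79.23905944824219), 82.65205383300781)
side front lip 812 lo [332.  51.   9.] hi [419. 146.  51.] med [354.8  90.   43.1]
side back 8345 lo [ 646. -186.   35.] hi [756. 242. 177.] med [692.2  49.2 136.3]
```

View pics/top1.png

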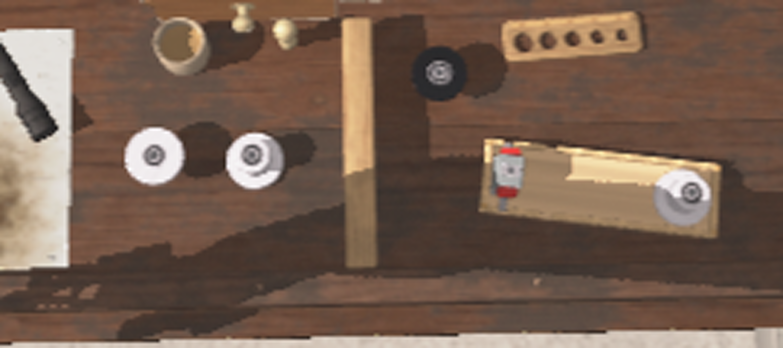

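The crop shows the silver mushroom at (153,155), the hub-up roller at (255,158) and the black look-alike at (439,72). The silver ones are the parts. I'll place the hub-up roller first.

```bash
cat >> h.py <<'E'
U=np.array([.135,.991]); X=np.array([.991,-.135]); TC=np.array([457.2,-203.])
def tray(x,y,z): return np.r_[TC+X*x+U*y,z]
def go(*tg,yaw=-0.135):
    s=monitor.get_state(); R=np.array(s['ee_rot']); p=np.array(s['position'])
    z=np.array([np.cos(yaw),np.sin(yaw),0]); th=np.arctan2(z@R[:,0],z@R[:,2])
    if th>1.6: th-=np.pi
    if th<-1.6: th+=np.pi
    print('t',s['t'],'p',p.round(1),'F',np.round(s['contact_force'],1),'w',round(s['gripper_width'],3),'q',np.round(s['qpos'],2))
    for t in tg: print('to',np.round(t,1),'shift cm',(R.T@(np.array(t)-p)/10).round(2),'turn',round(th,3))
E
python3 -c "
from h import *
go([495.5,163,120],[495.5,163,16])"
```

```text
t 0.1 p [253.7 624.9 197.6] F [ 1.3 -0.  -0.4] w 1.002 q [-1.21  0.47 -0.05  1.53  0.02  1.14 -0.08]
to [495.5 163.  120. ] shift cm [ 39.78   7.82 -33.68] turn 1.32
to [495.5 163.   16. ] shift cm [ 39.78  18.22 -33.66] turn 1.32
```

Request:
step_arm --pt "8.5 39.78 7.8 -33.68 1.32" --pt "8.5 39.78 7.8 -33.68 1.32" --pt "8.5 39.78 7.8 -33.68 1.32" --pt "8.5 39.78 7.8 -33.68 1.32" --pt "8.5 39.78 7.8 -33.68 1.32" --pt "8.5 39.78 7.8 -33.68 1.32" --pt "8.5 39.78 7.8 -33.68 1.32" --pt "8.5 39.78 7.8 -33.68 1.32" --pt "8.5 39.78 7.8 -33.68 1.32" --pt "8.5 39.78 7.8 -33.68 1.32"

```text
t: 0.93
position: [445.4, 258.4, 136.5]
ee_rot: [[-0.071, -0.0, 0.997], [-0.997, 0.0, -0.071], [-0.0, -1.0, -0.0]]
contact_force: [1.0, 0.7, -0.3]
gripper_width: 0.994
```

```bash
python3 -c "
from h import *
go([495.5,163,120],[495.5,163,16])"
```

```text
t 0.9333 p [445.4 258.4 136.5] F [ 1.   0.7 -0.3] w 0.994 q [-0.87  0.28  0.32  1.99 -0.11  0.88 -0.56]
to [495.5 163.  120. ] shift cm [9.16 1.65 5.67] turn 0.064
to [495.5 163.   16. ] shift cm [ 9.17 12.05  5.68] turn 0.064
```

Request:
step_arm --pt "8.5 9.16 1.65 5.67 0.064" --pt "8.5 9.16 1.65 5.67 0.064" --pt "8.5 9.16 1.65 5.67 0.064" --pt "8.5 9.16 1.65 5.67 0.064" --pt "8.5 9.16 1.65 5.67 0.064" --pt "8.5 9.16 1.65 5.67 0.064"

```text
t: 1.43
position: [495.3, 166.1, 120.1]
ee_rot: [[-0.128, -0.001, 0.992], [-0.992, 0.0, -0.128], [-0.0, -1.0, -0.001]]
contact_force: [-0.8, 0.4, -0.1]
gripper_width: 0.995
```

```bash
python3 -c "
from h import *
go([495.5,162.5,120],[495.5,162.5,16])"
```

```text
t 1.4333 p [495.3 166.1 120.1] F [-0.8  0.4 -0.1] w 0.995 q [-0.7   0.32  0.37  1.99 -0.15  0.85 -0.38]
to [495.5 162.5 120. ] shift cm [0.35 0.01 0.07] turn 0.007
to [495.5 162.5  16. ] shift cm [ 0.35 10.41  0.08] turn 0.007
```

Request:
step_arm --pt "8.5 0.3 1 0.05 0.007" --pt "8.5 0.3 4 0.05 0.007" --pt "8.5 0.3 7 0.05 0.007" --pt "8.5 0.3 9.2 0.05 0.007" --pt "8.5 0.3 10.2 0.05 0.007" --pt "8.5 0.3 10.4 0.05 0.007" --pt "3 0.3 10.4 0.05 0.007" --pt "3 0.3 10.4 0.05 0.007" --pt "3 0.3 10.4 0.05 0.007" --pt "3 0.3 10.4 0.05 0.007"

```text
t: 2.27
position: [496.8, 162.7, 17.5]
ee_rot: [[-0.135, 0.002, 0.991], [-0.991, 0.001, -0.135], [-0.002, -1.0, 0.002]]
contact_force: [0.1, -0.3, 0.3]
gripper_width: 0.45
```

```bash
python3 -c "
from h import *
go([495.5,162.5,130])"
```

```text
t 2.2667 p [496.8 162.7  17.5] F [ 0.1 -0.3  0.3] w 0.45 q [-0.64  0.47  0.31  2.07 -0.24  0.63 -0.3 ]
to [495.5 162.5 130. ] shift cm [  0.02 -11.25  -0.11] turn -0.001
```

Request:
step_arm --pt "3 0.3 0 0 0" --pt "3 0 0 0 0" --pt "3 0 0 0 0" --pt "3 0 -2 0 0" --pt "3 0 -5 0 0" --pt "3 0 -8 0 0" --pt "3 0 -11 0 0" --pt "3 0 -12 0 0" --pt "3 0 -12 0 0"

```text
t: 3.02
position: [497.9, 163.1, 139.1]
ee_rot: [[-0.135, 0.006, 0.991], [-0.991, 0.003, -0.135], [-0.004, -1.0, 0.005]]
contact_force: [-0.2, -0.3, -0.6]
gripper_width: 0.351
```

```bash
python3 -c "
from h import *
go(tray(0,14,125),tray(0,14,40))"
```

```text
t 3.0167 p [497.9 163.1 139.1] F [-0.2 -0.3 -0.6] w 0.351 q [-0.71  0.29  0.38  1.98 -0.14  0.89 -0.39]
to [ 459.1 -189.1  125. ] shift cm [35.43  1.28  0.92] turn -0.001
to [ 459.1 -189.1   40. ] shift cm [35.46  9.78  0.88] turn -0.001
```

```bash
python3 - <<'E'
from h import *
a=cam('top')['img'][:,:,::-1][150:240,150:290]; b=cam('side')['img'][:,:,::-1][90:220,160:300]
a=cv2.resize(a,(700,450)); b=cv2.resize(b,(480,450))
cv2.imwrite('pics/m2.png',cv2.resize(np.hstack([a,b]),(800,305)))
E
```

```text
(no output)
```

View pics/m2.png

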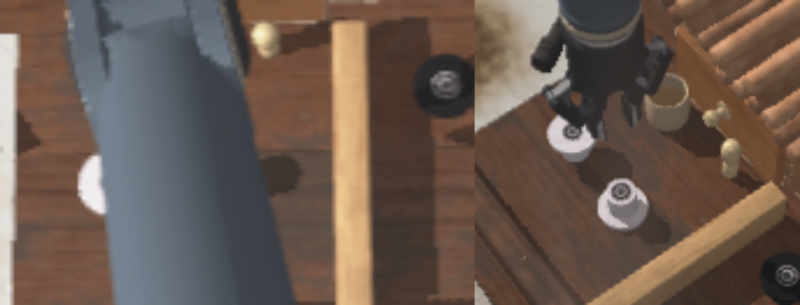

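The side view shows the roller still standing on the table at crop (622,205), so the grasp slipped. I'll re-measure it, then grip with the opening commanded to 0.

```bash
python3 - <<'E'
from h import *
c=cam('side');P=cloud(c);hsv=cv2.cvtColor(c['img'],cv2.COLOR_RGB2HSV)
g=(hsv[...,1]<50)&(hsv[...,2]>90)&(P[...,1]<205)&(P[...,1]>110)&(P[...,0]<540)&(P[...,0]>440)
for lo,hi in((3,15),(32,47)):
    Q=P[g&(P[...,2]>lo)&(P[...,2]<hi)];print(len(Q),np.percentile(Q,[3,97],0).round(1).tolist())
go([495.5,162.5,60],[495.5,162.5,12])
E
```

```text
169 [[467.3, 134.8, 3.5], [521.0, 185.8, 11.5]]
121 [[478.6, 145.7, 33.5], [510.5, 178.1, 42.5]]
t 3.1667 p [494.7 162.1 134.9] F [-1.1  0.8  0.3] w 0.349 q [-0.71  0.3   0.38  1.98 -0.14  0.89 -0.39]
to [495.5 162.5  60. ] shift cm [-0.06  7.49  0.09] turn -0.001
to [495.5 162.5  12. ] shift cm [-0.07 12.29  0.1 ] turn -0.001
```

Request:
step_arm --pt "8.5 0 2 0.05 0" --pt "8.5 0 4 0.05 0" --pt "8.5 0 6 0.05 0" --pt "8.5 0 6 0.05 0" --pt "8.5 0 6 0.05 0" --pt "8.5 0 8 0.05 0" --pt "8.5 0 10.5 0.05 0" --pt "8.5 0 11.8 0.05 0" --pt "8.5 0 12.2 0.05 0" --pt "8.5 0 12.2 0.05 0"

```text
t: 4.0
position: [496.2, 162.0, 14.0]
ee_rot: [[-0.136, -0.001, 0.991], [-0.991, -0.001, -0.136], [0.001, -1.0, -0.001]]
contact_force: [0.1, 0.3, -0.8]
gripper_width: 0.998
```

Request:
step_arm --pt "0 0 0 0 0" --pt "0 0 0 0 0" --pt "0 0 0 0 0" --pt "0 0 0 0 0" --pt "0 0 0 0 0" --pt "0 0 0 0 0" --pt "0 0 0 0 0" --pt "0 0 0 0 0"

```text
t: 4.67
position: [496.4, 162.2, 14.4]
ee_rot: [[-0.136, 0.0, 0.991], [-0.991, 0.0, -0.136], [-0.0, -1.0, 0.0]]
contact_force: [1.0, 0.2, -0.3]
gripper_width: 0.0
```

Request:
step_arm --pt "0 0 -0.5 0 0" --pt "0 0 -2 0 0" --pt "0 0 -4 0 0" --pt "0 0 -4 0 0" --pt "0 0 -4 0 0"

```text
t: 5.08
position: [497.2, 162.6, 55.4]
ee_rot: [[-0.135, 0.002, 0.991], [-0.991, 0.001, -0.135], [-0.002, -1.0, 0.002]]
contact_force: [-0.1, -0.1, 0.1]
gripper_width: -0.001
```

```bash
python3 - <<'E'
from h import *
c=cam('side');im=c['img'][:,:,::-1].copy()
s=monitor.get_state();p=np.array(s['position']);R=np.array(s['ee_rot'])
im=cv2.resize(im,None,fx=4,fy=4,interpolation=cv2.INTER_CUBIC)
for q,col in((p,(0,0,255)),(p-R[:,1]*19,(0,255,0)),(np.array([495,162,40]),(255,0,255))):
    u=cv2.projectPoints(q.reshape(1,3),np.array(c['rvec'],float),c['t'],c['K'],np.array([float(c['k1']),0,0,0,0]))[0].ravel()*4
    print(u/4);cv2.circle(im,tuple(int(a) for a in u),5,col,2)
cv2.imwrite('pics/m3.png',im[360:920,600:1240])
E
```

```text
[222.88076623 168.24690367]
[222.43973203 164.51633095]Traceback (most recent call last):
  File "<stdin>", line 6, in <module>
cv2.error: OpenCV(4.12.0) /io/opencv/modules/calib3d/src/calibration_base.cpp:1490: error: (-215:Assertion failed) npoints >= 0 && (depth == CV_32F || depth == CV_64F) in function 'projectPoints'
```

```bash
python3 - <<'E'
from h import *
c=cam('side');im=c['img'][:,:,::-1].copy()
s=monitor.get_state();p=np.array(s['position']);R=np.array(s['ee_rot'])
im=cv2.resize(im,None,fx=4,fy=4,interpolation=cv2.INTER_CUBIC)
for q,col in((p,(0,0,255)),(p-R[:,1]*19,(0,255,0)),(np.array([495,162,40.]),(255,0,255))):
    u=cv2.projectPoints(q.reshape(1,3),np.array(c['rvec'],float),c['t'],c['K'],np.array([float(c['k1']),0,0,0,0]))[0].ravel()*4
    print(u/4);cv2.circle(im,tuple(int(a) for a in u),5,col,2)
cv2.imwrite('pics/m3.png',im[360:920,600:1240])
E
```

```text
[222.78990359 168.50231807]
[222.35210872 164.76867614]
[222.86249079 171.39686624]
```

View pics/m3.png

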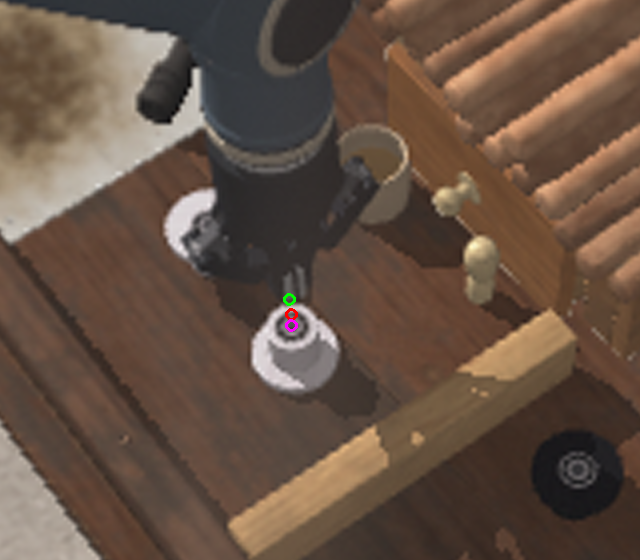

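```bash
python3 - <<'E'
from h import *
for n in('side',):
    c=cam(n);P=cloud(c);s=monitor.get_state();print(s['position'])
    for r in range(155,174): print(r,[tuple(P[r,k].round().astype(int)) for k in range(221,228,1)])
E
```

```text
[495.71810114 162.05687026  53.72378838]
155 [(np.int64(490), np.int64(152), np.int64(139)), (np.int64(497), np.int64(160), np.int64(122)), (np.int64(497), np.int64(155), np.int64(127)), (np.int64(497), np.int64(150), np.int64(134)), (np.int64(500), np.int64(151), np.int64(130)), (np.int64(502), np.int64(149), np.int64(131)), (np.int64(505), np.int64(149), np.int64(128))]
156 [(np.int64(489), np.int64(152), np.int64(136)), (np.int64(491), np.int64(150), np.int64(136)), (np.int64(498), np.int64(157), np.int64(121)), (np.int64(497), np.int64(151), np.int64(129)), (np.int64(499), np.int64(150), np.int64(128)), (np.int64(502), np.int64(149), np.int64(127)), (np.int64(509), np.int64(156), np.int64(112))]
157 [(np.int64(488), np.int64(150), np.int64(133)), (np.int64(491), np.int64(151), np.int64(129)), (np.int64(496), np.int64(154), np.int64(121)), (np.int64(497), np.int64(151), np.int64(125)), (np.int64(499), np.int64(149), np.int64(125)), (np.int64(504), np.int64(153), np.int64(115)), (np.int64(508), np.int64(154), np.int64(110))]
158 [(np.int64(488), np.int64(151), np.int64(127)), (np.i
[... 4500 characters left out ...]
 (np.int64(504), np.int64(156), np.int64(41))]
172 [(np.int64(491), np.int64(165), np.int64(37)), (np.int64(493), np.int64(163), np.int64(38)), (np.int64(494), np.int64(159), np.int64(42)), (np.int64(497), np.int64(160), np.int64(38)), (np.int64(499), np.int64(157), np.int64(40)), (np.int64(500), np.int64(154), np.int64(43)), (np.int64(502), np.int64(152), np.int64(43))]
173 [(np.int64(489), np.int64(162), np.int64(38)), (np.int64(490), np.int64(159), np.int64(40)), (np.int64(491), np.int64(156), np.int64(44)), (np.int64(495), np.int64(156), np.int64(40)), (np.int64(497), np.int64(154), np.int64(40)), (np.int64(500), np.int64(155), np.int64(36)), (np.int64(501), np.int64(151), np.int64(41))]
```

The depth image puts the closed fingertips at z≈87 mm, but the TCP reads 54. So the real tips are about 32 mm above the reported TCP, and x and y agree. That explains the empty grasps. I'll allow for it and descend with force checks.

Request:
step_arm --pt "8.5 0 0 0 0" --pt "8.5 0 0 0 0" --pt "8.5 0 0 0 0" --pt "8.5 0 1.5 0 0" --pt "8.5 0 3.5 0 0" --pt "8.5 0 5 0 0" --pt "8.5 0 5.5 0 0" --pt "8.5 0 6 0 0" --pt "8.5 0 6 0 0"

```text
t: 5.98
position: [496.1, 162.0, -6.3]
ee_rot: [[-0.136, -0.001, 0.991], [-0.991, -0.001, -0.136], [0.001, -1.0, -0.001]]
contact_force: [-0.4, 0.2, 0.5]
gripper_width: 0.994
```

Request:
step_arm --pt "8.5 0 0.5 0 0" --pt "8.5 0 1 0 0" --pt "8.5 0 1.5 0 0" --pt "0 0 1.5 0 0" --pt "0 0 1.5 0 0" --pt "0 0 1.5 0 0" --pt "0 0 1.5 0 0" --pt "0 0 1.5 0 0" --pt "0 0 1.5 0 0"

```text
t: 6.73
position: [496.7, 162.3, -20.1]
ee_rot: [[-0.136, 0.0, 0.991], [-0.991, 0.001, -0.136], [-0.001, -1.0, 0.0]]
contact_force: [-0.9, -0.9, 5.1]
gripper_width: 0.404
```

Request:
step_arm --pt "0 0 -0.5 0 0" --pt "0 0 -2 0 0" --pt "0 0 -5 0 0" --pt "0 0 -8 0 0" --pt "0 0 -10 0 0" --pt "0 0 -10 0 0"

```text
t: 7.23
position: [499.3, 163.1, 83.4]
ee_rot: [[-0.136, 0.008, 0.991], [-0.991, 0.004, -0.136], [-0.005, -1.0, 0.007]]
contact_force: [0.6, 0.6, -1.9]
gripper_width: 0.398
```

```bash
python3 -c "
from h import *
go(tray(0,14,80),tray(0,14,-10))"
```

```text
t 7.2333 p [499.3 163.1  83.4] F [ 0.6  0.6 -1.9] w 0.398 q [-0.69  0.37  0.37  2.03 -0.19  0.77 -0.35]
to [ 459.1 -189.1   80. ] shift cm [35.44  0.18  0.79] turn -0.001
to [ 459.1 -189.1  -10. ] shift cm [35.48  9.18  0.73] turn -0.001
```

Request:
step_arm --pt "0 2 0.2 0.3 0" --pt "0 5.5 0.2 0.5 0" --pt "0 9.5 0.2 0.5 0" --pt "0 13.5 0.2 0.5 0" --pt "0 17.5 0.2 0.5 0" --pt "0 21.5 0.2 0.5 0" --pt "0 25.5 0.2 0.5 0" --pt "0 29 0.2 0.6 0" --pt "0 32 0.2 0.6 0" --pt "0 34 0.2 0.6 0"

```text
t: 8.07
position: [454.4, -178.9, 76.6]
ee_rot: [[-0.14, -0.001, 0.99], [-0.99, -0.001, -0.14], [0.001, -1.0, -0.001]]
contact_force: [1.2, -0.3, -2.3]
gripper_width: 0.402
```

Request:
step_arm --pt "0 1.2 0 0.1 0" --pt "0 1.2 0 0.1 0" --pt "0 1.2 0 0.1 0" --pt "0 1.2 0 0.1 0"

```text
t: 8.4
position: [455.3, -186.0, 76.7]
ee_rot: [[-0.134, -0.001, 0.991], [-0.991, 0.001, -0.134], [-0.001, -1.0, -0.001]]
contact_force: [1.3, -0.1, -1.4]
gripper_width: 0.403
```

```bash
python3 - <<'E'
from h import *
go(tray(0,14,0),tray(0,14,-16))
# where is the held roller and tray roller (side/top depth)
for n in('top','side'):
    c=cam(n);P=cloud(c);hsv=cv2.cvtColor(c['img'],cv2.COLOR_RGB2HSV)
    g=(hsv[...,1]<45)&(hsv[...,2]>100)&(P[...,0]<540)&(P[...,0]>400)
    for nm,lo,hi,y0,y1 in(('held flange',90,118,-240,-140),('inner hub',36,48,-340,-250),('inner flange',7,16,-340,-250)):
        Q=P[g&(P[...,2]>lo)&(P[...,2]<hi)&(P[...,1]>y0)&(P[...,1]<y1)]
        if len(Q)>8: print(n,nm,len(Q),np.percentile(Q,[3,97],0).round(1).tolist())
    cv2.imwrite(f'pics/{n}4.png',cv2.resize(c['img'][200:384,220:400,::-1] if n=='side' else c['img'][150:260,250:400,::-1],None,fx=3,fy=3))
E
```

```text
t 8.4 p [ 455.3 -186.    76.7] F [ 1.3 -0.1 -1.4] w 0.403 q [-0.07  0.35  0.46  2.1  -0.23  0.74  0.4 ]
to [ 459.1 -189.1    0. ] shift cm [0.26 7.66 0.43] turn 0.0
to [ 459.1 -189.1  -16. ] shift cm [0.26 9.26 0.43] turn 0.0
top held flange 100 [[430.7, -175.9, 97.9], [479.9, -154.9, 111.0]]
side held flange 157 [[427.4, -213.6, 100.0], [475.1, -188.9, 113.0]]
side inner hub 159 [[429.7, -306.3, 38.9], [462.5, -276.1, 47.3]]
side inner flange 256 [[418.7, -317.9, 8.5], [472.1, -264.5, 15.0]]
```

View pics/side4.png

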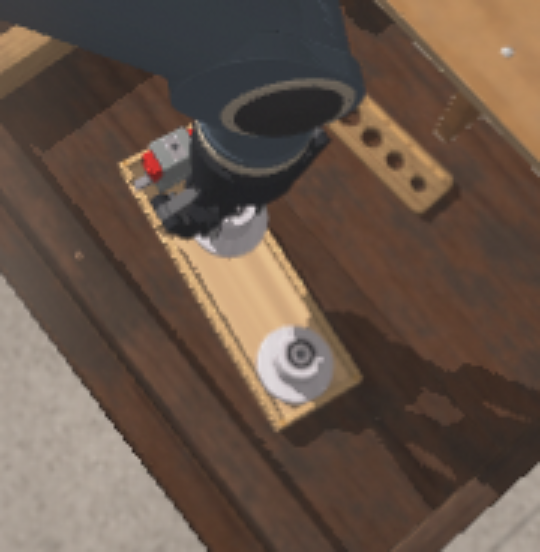

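Request:
step_arm --pt "0 0.26 1 0.35 0" --pt "0 0.26 3.5 0.35 0" --pt "0 0.26 6 0.35 0" --pt "0 0.26 7.8 0.35 0" --pt "0 0.26 8.5 0.35 0" --pt "0 0.26 8.8 0.35 0" --pt "0 0.26 9.0 0.35 0" --pt "0 0.26 9.0 0.35 0"

```text
t: 9.17
position: [459.3, -190.7, -12.4]
ee_rot: [[-0.135, 0.001, 0.991], [-0.991, -0.0, -0.135], [0.0, -1.0, 0.001]]
contact_force: [-0.4, -0.0, -1.0]
gripper_width: 0.404
```

Request:
step_arm --pt "0 -0.25 0.1 0 0" --pt "0 -0.25 0.2 0 0" --pt "0 -0.25 0.28 0 0" --pt "0 -0.25 0.28 0 0"

```text
t: 9.5
position: [459.5, -188.0, -15.1]
ee_rot: [[-0.135, 0.001, 0.991], [-0.991, 0.0, -0.135], [-0.0, -1.0, 0.001]]
contact_force: [1.3, 0.9, -2.1]
gripper_width: 0.4
```

Request:
step_arm --pt "6 0 0 0 0" --pt "6.5 0 0 0 0" --pt "8 0 0 0 0" --pt "8.5 0 0 0 0" --pt "8.5 0 0 0 0" --pt "8.5 0 -1 0 0" --pt "8.5 0 -4 0 0" --pt "8.5 0 -8 0 0" --pt "8.5 0 -10 0 0" --pt "8.5 0 -10 0 0"

```text
t: 10.33
position: [462.4, -189.6, 89.5]
ee_rot: [[-0.136, 0.01, 0.991], [-0.991, -0.002, -0.136], [0.001, -1.0, 0.01]]
contact_force: [0.8, -0.1, -0.1]
gripper_width: 0.997
```

```bash
python3 -c "
from h import *
go([495.5,264.5,85])"
```

```text
t 10.3333 p [ 462.4 -189.6   89.5] F [ 0.8 -0.1 -0.1] w 0.997 q [-0.08  0.34  0.48  2.08 -0.22  0.76  0.39]
to [495.5 264.5  85. ] shift cm [-45.44   0.39  -2.9 ] turn -0.001
```

Request:
step_arm --pt "8.5 -3 0 -0.5 0" --pt "8.5 -7 0 -1 0" --pt "8.5 -11 0 -2 0" --pt "8.5 -15 0 -2.9 0" --pt "8.5 -19 0 -2.9 0" --pt "8.5 -23 0 -2.9 0" --pt "8.5 -27 0 -2.9 0" --pt "8.5 -31 0 -2.9 0" --pt "8.5 -35 0 -2.9 0" --pt "8.5 -39 0 -2.9 0"

```text
t: 11.17
position: [482.7, 204.1, 84.5]
ee_rot: [[-0.135, -0.001, 0.991], [-0.991, -0.0, -0.135], [0.0, -1.0, -0.001]]
contact_force: [0.3, -0.4, 0.6]
gripper_width: 0.999
```

Request:
step_arm --pt "8.5 -3.5 0 0 0" --pt "8.5 -6 0 0 0" --pt "8.5 -6.4 0 0 0" --pt "8.5 -6.4 0 0 0" --pt "8.5 -6.4 0 0 0"

```text
t: 11.58
position: [491.4, 264.4, 84.1]
ee_rot: [[-0.136, -0.001, 0.991], [-0.991, -0.001, -0.136], [0.001, -1.0, -0.001]]
contact_force: [0.2, -0.5, -0.5]
gripper_width: 0.998
```

```bash
python3 - <<'E'
from h import *
go([496,264.5,10],[496,264.5,-17])
for n in('top','side'):
    c=cam(n);P=cloud(c);hsv=cv2.cvtColor(c['img'],cv2.COLOR_RGB2HSV)
    g=(hsv[...,1]<45)&(hsv[...,2]>100)&(P[...,0]<540)&(P[...,0]>400)
    for nm,lo,hi,y0,y1 in(('mush',32,46,220,310),('placed hub',36,50,-240,-140),('placed flange',7,16,-240,-140),('inner hub',36,50,-340,-250)):
        Q=P[g&(P[...,2]>lo)&(P[...,2]<hi)&(P[...,1]>y0)&(P[...,1]<y1)]
        if len(Q)>8: print(n,nm,len(Q),np.percentile(Q,[3,97],0).round(1).tolist())
E
```

```text
t 11.5833 p [491.4 264.4  84.1] F [ 0.2 -0.5 -0.5] w 0.998 q [-0.83  0.42  0.33  1.94 -0.19  0.81 -0.53]
to [496.  264.5  10. ] shift cm [-0.08  7.41  0.46] turn -0.002
to [496.  264.5 -17. ] shift cm [-0.08 10.11  0.46] turn -0.002
top mush 206 [[470.0, 238.7, 34.8], [522.0, 276.1, 43.9]]
top placed hub 112 [[443.1, -201.2, 40.7], [475.2, -169.2, 48.5]]
top placed flange 144 [[431.1, -213.5, 8.3], [486.4, -158.5, 15.3]]
top inner hub 115 [[430.4, -305.1, 39.8], [460.9, -272.6, 48.8]]
side mush 304 [[469.9, 237.0, 33.9], [521.6, 291.3, 42.8]]
side placed hub 154 [[442.2, -204.4, 38.4], [474.3, -172.0, 48.2]]
side placed flange 234 [[431.1, -214.9, 8.2], [485.5, -160.1, 15.2]]
side inner hub 169 [[429.7, -306.2, 39.0], [462.0, -275.8, 47.4]]
```

Request:
step_arm --pt "8.5 -0.05 1 0.46 0" --pt "8.5 -0.05 4 0.46 0" --pt "8.5 -0.05 7 0.46 0" --pt "8.5 -0.05 9.2 0.46 0" --pt "8.5 -0.05 10.1 0.46 0" --pt "8.5 -0.05 10.4 0.46 0" --pt "8.5 -0.05 10.4 0.46 0"

```text
t: 12.27
position: [496.7, 264.6, -19.9]
ee_rot: [[-0.137, -0.001, 0.991], [-0.991, -0.001, -0.137], [0.001, -1.0, -0.0]]
contact_force: [0.1, 0.2, 0.4]
gripper_width: 0.992
```

Request:
step_arm --pt "0 0 0 0 0" --pt "0 0 0 0 0" --pt "0 0 0 0 0" --pt "0 0 0 0 0" --pt "0 0 0 0 0" --pt "0 0 -0.3 0 0" --pt "0 0 -0.6 0 0" --pt "0 0 -0.6 0 0"

```text
t: 12.93
position: [497.0, 266.0, -12.4]
ee_rot: [[-0.135, 0.001, 0.991], [-0.991, 0.001, -0.135], [-0.001, -1.0, 0.001]]
contact_force: [-0.9, -0.4, -0.5]
gripper_width: 0.677
```

Request:
step_arm --pt "0 0 -1 0 0" --pt "0 0 -3 0 0" --pt "0 0 -6 0 0" --pt "0 0 -9 0 0" --pt "0 0 -11 0 0" --pt "0 0 -11 0 0"

```text
t: 13.43
position: [499.6, 267.0, 101.7]
ee_rot: [[-0.136, 0.008, 0.991], [-0.991, 0.005, -0.136], [-0.006, -1.0, 0.007]]
contact_force: [0.9, 0.8, -0.9]
gripper_width: 0.678
```

```bash
python3 -c "
from h import *
go([452.4,-238.5,100])"
```

```text
t 13.4333 p [499.6 267.  101.7] F [ 0.9  0.8 -0.9] w 0.678 q [-0.83  0.4   0.35  1.92 -0.18  0.84 -0.53]
to [ 452.4 -238.5  100. ] shift cm [50.73 -0.14  2.19] turn -0.001
```

Request:
step_arm --pt "0 2 0 0.3 0" --pt "0 5.5 0 1 0" --pt "0 9.5 0 2 0" --pt "0 13.5 0 2 0" --pt "0 17.5 0 2 0" --pt "0 21.5 0 2 0" --pt "0 25.5 0 2 0" --pt "0 29.5 0 2 0" --pt "0 33.5 0 2 0" --pt "0 37.5 0 2 0"

```text
t: 14.27
position: [464.3, -110.3, 96.4]
ee_rot: [[-0.135, -0.001, 0.991], [-0.991, 0.0, -0.135], [-0.0, -1.0, -0.001]]
contact_force: [1.4, 0.4, -0.9]
gripper_width: 0.672
```

Request:
step_arm --pt "0 3.5 0 0.2 0" --pt "0 7 0 0.2 0" --pt "0 10 0 0.2 0" --pt "0 12 0 0.2 0" --pt "0 13.2 0 0.2 0" --pt "0 13.2 0 0.2 0" --pt "0 13.2 0 0.2 0" --pt "0 13.2 0 0.2 0"

```text
t: 14.93
position: [449.5, -238.3, 96.1]
ee_rot: [[-0.134, -0.001, 0.991], [-0.991, 0.001, -0.134], [-0.001, -1.0, -0.001]]
contact_force: [-1.2, 0.6, -1.6]
gripper_width: 0.68
```

```bash
python3 - <<'E'
from h import *
go([452.4,-238.5,40],[452.4,-238.5,-14.5])
for n in('top','side'):
    c=cam(n);P=cloud(c);hsv=cv2.cvtColor(c['img'],cv2.COLOR_RGB2HSV)
    g=(hsv[...,1]<45)&(hsv[...,2]>100)&(P[...,0]<540)&(P[...,0]>400)
    for nm,lo,hi,y0,y1 in(('held',100,175,-290,-180),('placed hub',36,50,-240,-140),('inner hub',36,50,-340,-250)):
        Q=P[g&(P[...,2]>lo)&(P[...,2]<hi)&(P[...,1]>y0)&(P[...,1]<y1)]
        if len(Q)>8: print(n,nm,len(Q),np.percentile(Q,[3,97],0).round(1).tolist())
    if n=='side': cv2.imwrite('pics/s5.png',cv2.resize(c['img'][200:384,220:400,::-1],None,fx=3,fy=3,interpolation=cv2.INTER_CUBIC))
E
```

```text
t 14.9333 p [ 449.5 -238.3   96.1] F [-1.2  0.6 -1.6] w 0.68 q [ 0.    0.35  0.5   2.05 -0.23  0.8   0.5 ]
to [ 452.4 -238.5   40. ] shift cm [-0.01  5.61  0.3 ] turn 0.0
to [ 452.4 -238.5  -14.5] shift cm [-1.000e-02  1.106e+01  3.000e-01] turn 0.0
top held 145 [[419.9, -230.5, 148.7], [474.7, -208.7, 157.9]]
top placed hub 114 [[442.7, -201.6, 40.0], [474.8, -168.9, 48.3]]
side held 179 [[422.9, -267.0, 148.6], [464.2, -245.3, 155.9]]
side placed hub 64 [[444.5, -190.1, 40.6], [471.4, -171.1, 46.9]]
side inner hub 171 [[429.6, -306.5, 38.8], [462.2, -276.0, 48.2]]
```

View pics/s5.png

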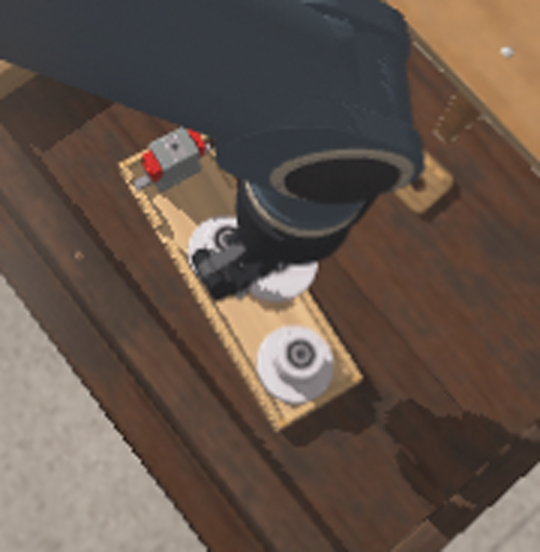

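Request:
step_arm --pt "0 0 1 0.3 0" --pt "0 0 3.5 0.3 0" --pt "0 0 6.5 0.3 0" --pt "0 0 8.5 0.3 0" --pt "0 0 9.3 0.3 0" --pt "0 0 9.6 0.3 0" --pt "0 0 9.6 0.3 0" --pt "0 0 9.6 0.3 0"

```text
t: 15.7
position: [453.4, -240.5, 1.2]
ee_rot: [[-0.135, 0.001, 0.991], [-0.991, -0.001, -0.135], [0.0, -1.0, 0.002]]
contact_force: [-0.2, 0.7, -0.8]
gripper_width: 0.676
```

Request:
step_arm --pt "0 -0.18 0.2 -0.05 0" --pt "0 -0.18 0.5 -0.05 0" --pt "0 -0.18 0.8 -0.05 0" --pt "0 -0.18 1.1 -0.05 0" --pt "0 -0.18 1.3 -0.05 0" --pt "0 -0.18 1.3 -0.05 0"

```text
t: 16.2
position: [452.3, -238.3, -12.4]
ee_rot: [[-0.136, -0.0, 0.991], [-0.991, 0.0, -0.136], [-0.0, -1.0, -0.0]]
contact_force: [-0.5, 1.2, 0.9]
gripper_width: 0.675
```

Request:
step_arm --pt "0 0 0.1 0 0" --pt "0 0 0.2 0 0" --pt "0 0 0.25 0 0" --pt "0 0 0.25 0 0"

```text
t: 16.53
position: [452.3, -238.3, -12.7]
ee_rot: [[-0.136, 0.001, 0.991], [-0.991, 0.002, -0.136], [-0.002, -1.0, 0.0]]
contact_force: [-6.4, 3.8, 25.2]
gripper_width: 0.679
```

Request:
step_arm --pt "0 0 -0.25 0 0" --pt "0 0 -0.25 0 0" --pt "6.3 0 -0.25 0 0" --pt "6.6 0 -0.25 0 0" --pt "7.5 0 -0.25 0 0" --pt "8.5 0 -0.25 0 0" --pt "8.5 0 -0.25 0 0" --pt "8.5 0 -2 0 0" --pt "8.5 0 -5 0 0" --pt "8.5 0 -8 0 0"

```text
t: 17.37
position: [451.1, -238.0, 65.0]
ee_rot: [[-0.136, -0.003, 0.991], [-0.991, 0.001, -0.136], [-0.0, -1.0, -0.003]]
contact_force: [2.1, -0.7, -0.1]
gripper_width: 0.994
```

```bash
python3 - <<'E'
from h import *
go(tray(0,101,70))
E
```

```text
t 17.3667 p [ 451.1 -238.    65. ] F [ 2.1 -0.7 -0.1] w 0.994 q [ 0.02  0.4   0.48  2.07 -0.27  0.73  0.53]
to [ 470.8 -102.9   70. ] shift cm [-13.66  -0.5    0.11] turn -0.001
```

Next I move over the stop, then check the row and refine the stop's position.

Request:
step_arm --pt "8.5 -1 -1.5 0 0" --pt "8.5 -4 -2 0 0" --pt "8.5 -7.5 -2 0.1 0" --pt "8.5 -10.5 -2 0.1 0" --pt "8.5 -12.7 -2 0.1 0" --pt "8.5 -13.6 -2 0.1 0" --pt "8.5 -13.6 -2 0.1 0" --pt "8.5 -13.6 -2 0.1 0"

```text
t: 18.03
position: [471.6, -104.5, 85.0]
ee_rot: [[-0.136, -0.0, 0.991], [-0.991, -0.001, -0.136], [0.001, -1.0, -0.0]]
contact_force: [0.2, -0.5, -0.4]
gripper_width: 0.998
```

```bash
python3 - <<'E'
from h import *
go(tray(0,101,0),tray(0,101,-10))
for n in('top','side'):
    c=cam(n);P=cloud(c);hsv=cv2.cvtColor(c['img'],cv2.COLOR_RGB2HSV)
    g=(hsv[...,1]<45)&(hsv[...,2]>100)&(P[...,0]<540)&(P[...,0]>400)
    for nm,lo,hi,y0,y1 in(('tops',39,50,-340,-140),('low flange',7,16,-340,-140)):
        Q=P[g&(P[...,2]>lo)&(P[...,2]<hi)&(P[...,1]>y0)&(P[...,1]<y1)]
        if len(Q)>8: print(n,nm,len(Q),np.percentile(Q,[3,97],0).round(1).tolist())
    red=(hsv[...,1]>150)&((hsv[...,0]<6)|(hsv[...,0]>174))&(hsv[...,2]>60)&(P[...,2]<70)&(P[...,1]<-60)&(P[...,1]>-140)
    nl,lab,stt,cen=cv2.connectedComponentsWithStats(red.astype(np.uint8))
    for i in range(1,nl):
        if stt[i,4]>8: print('red',stt[i],np.median(P[lab==i],0).round(1))
    if n=='side': cv2.imwrite('pics/s6.png',cv2.resize(c['img'][230:360,240:370,::-1],None,fx=4,fy=4,interpolation=cv2.INTER_CUBIC))
E
```

```text
t 18.0333 p [ 471.6 -104.5   85. ] F [ 0.2 -0.5 -0.4] w 0.998 q [-0.26  0.32  0.47  2.12 -0.21  0.75  0.21]
to [ 470.8 -102.9    0. ] shift cm [-0.15  8.5  -0.1 ] turn -0.001
to [ 470.8 -102.9  -10. ] shift cm [-0.15  9.5  -0.1 ] turn -0.001
top tops 283 [[425.9, -302.1, 40.4], [477.2, -231.5, 48.3]]
top low flange 105 [[417.1, -317.7, 8.0], [472.4, -267.1, 15.7]]
side tops 734 [[426.6, -302.2, 40.0], [475.7, -176.8, 47.6]]
side low flange 434 [[419.4, -316.8, 8.2], [484.4, -161.2, 15.0]]
red [283 243   5   9  19] [ 491.5 -108.9   49.1]
red [268 251   6   9  37] [ 448.7 -102.9   47.8]
```

View pics/s6.png

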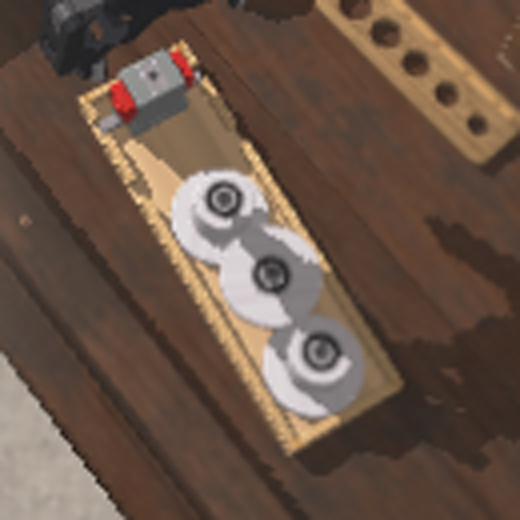

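The row looks right: hub up at (225,198), mushroom at (272,272) overlapping both, and hub up at (320,350), all upright. The stop's red buttons are at (122,98) and (182,67). Next I pinch the stop.

Request:
step_arm --pt "8.5 0 1 -0.14 0" --pt "8.5 0 4 -0.14 0" --pt "8.5 0 7 -0.14 0" --pt "8.5 0 8.8 -0.14 0" --pt "8.5 0 9.5 -0.14 0" --pt "8.5 0 9.8 -0.14 0" --pt "8.5 0 9.8 -0.14 0" --pt "8.5 0 9.8 -0.14 0"

```text
t: 18.8
position: [471.0, -104.2, -12.3]
ee_rot: [[-0.137, 0.002, 0.991], [-0.991, -0.0, -0.137], [0.0, -1.0, 0.002]]
contact_force: [-0.2, -0.3, 0.4]
gripper_width: 0.997
```

Request:
step_arm --pt "0 0 0 0 0" --pt "0 0 0 0 0" --pt "0 0 0 0 0" --pt "0 0 0 0 0" --pt "0 0 0 0 0" --pt "0 0 0 0 0"

```text
t: 19.3
position: [471.7, -103.6, -10.8]
ee_rot: [[-0.136, 0.003, 0.991], [-0.991, 0.001, -0.136], [-0.001, -1.0, 0.003]]
contact_force: [-2.4, 0.4, 19.8]
gripper_width: 0.393
```

Request:
step_arm --pt "0 0.2 -0.1 0 0" --pt "0 0.5 -0.1 0 0" --pt "0 0.8 -0.1 0 0" --pt "0 1.0 -0.1 0 0" --pt "0 1.0 -0.1 0 0"

```text
t: 19.72
position: [470.3, -114.0, -10.7]
ee_rot: [[-0.136, 0.003, 0.991], [-0.991, 0.0, -0.136], [-0.0, -1.0, 0.003]]
contact_force: [-1.2, -0.3, 11.8]
gripper_width: 0.389
```

```bash
python3 - <<'E'
from h import *
go(tray(0,53,-12))
c=cam('side');P=cloud(c);hsv=cv2.cvtColor(c['img'],cv2.COLOR_RGB2HSV)
red=(hsv[...,1]>150)&((hsv[...,0]<6)|(hsv[...,0]>174))&(hsv[...,2]>60)&(P[...,2]<70)&(P[...,1]<-60)&(P[...,1]>-180)
print(red.sum(),np.median(P[red],0) if red.any() else '')
cv2.imwrite('pics/s7.png',cv2.resize(c['img'][230:360,240:370,::-1],None,fx=4,fy=4,interpolation=cv2.INTER_CUBIC))
E
```

```text
t 19.7167 p [ 470.3 -114.   -10.7] F [-1.2 -0.3 11.8] w 0.389 q [-0.15  0.49  0.38  2.17 -0.35  0.53  0.35]
to [ 464.4 -150.5  -12. ] shift cm [ 3.7   0.13 -0.09] turn -0.001
0
```

View pics/s7.png

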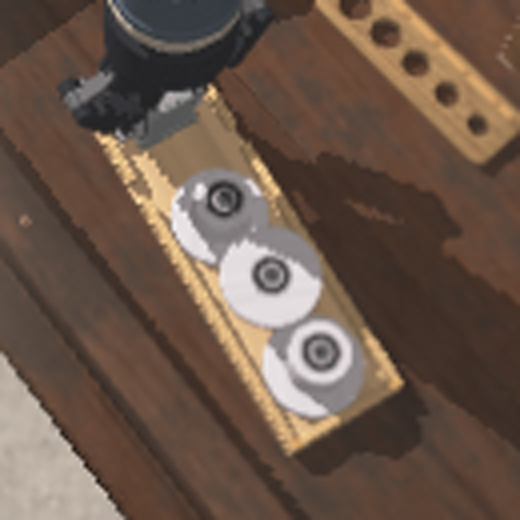

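Request:
step_arm --pt "0 0.3 0 0 0" --pt "0 0.8 0 0 0" --pt "0 1.3 0 0 0" --pt "0 1.8 0 0 0" --pt "0 2.3 0 0 0" --pt "0 2.7 0 0 0" --pt "0 3.1 0 0 0" --pt "0 3.4 0 0 0" --pt "0 3.6 0 0 0" --pt "0 3.6 0 0 0"

```text
t: 20.6
position: [465.5, -149.3, -10.7]
ee_rot: [[-0.136, 0.003, 0.991], [-0.991, 0.0, -0.136], [-0.001, -1.0, 0.003]]
contact_force: [-0.3, 1.2, 11.0]
gripper_width: 0.387
```

Request:
step_arm --pt "0 0.1 0 0 0" --pt "0 0.15 0 0 0" --pt "0 0.2 0 0 0" --pt "0 0.2 0 0 0"

```text
t: 20.93
position: [465.3, -150.5, -10.7]
ee_rot: [[-0.135, 0.003, 0.991], [-0.991, 0.001, -0.135], [-0.002, -1.0, 0.002]]
contact_force: [-0.6, 2.4, 11.7]
gripper_width: 0.393
```

Request:
step_arm --pt "0 0.1 0 0 0" --pt "0 0.15 0 0 0" --pt "0 0.15 0 0 0"

```text
t: 21.18
position: [465.1, -152.0, -10.6]
ee_rot: [[-0.135, 0.003, 0.991], [-0.991, 0.001, -0.135], [-0.001, -1.0, 0.002]]
contact_force: [-0.0, 3.0, 11.0]
gripper_width: 0.389
```

```bash
python3 - <<'E'
from h import *
go()
c=cam('side');P=cloud(c);hsv=cv2.cvtColor(c['img'],cv2.COLOR_RGB2HSV)
g=(hsv[...,1]<45)&(hsv[...,2]>100)&(P[...,0]<540)&(P[...,0]>400)
Q=P[g&(P[...,2]>7)&(P[...,2]<16)&(P[...,1]>-340)&(P[...,1]<-140)];print('flanges',np.percentile(Q,[3,97],0).round(1).tolist())
Q=P[g&(P[...,2]>39)&(P[...,2]<50)&(P[...,1]>-340)&(P[...,1]<-160)];print('tops',np.percentile(Q,[1,3,97,99],0).round(1).tolist())
E
```

```text
t 21.1833 p [ 465.1 -152.   -10.6] F [-0.  3. 11.] w 0.389 q [-0.06  0.49  0.37  2.16 -0.34  0.54  0.43]
flanges [[419.4, -317.2, 8.3], [482.5, -168.2, 15.5]]
tops [[423.9, -305.7, 39.5], [426.0, -302.4, 39.9], [475.6, -184.1, 47.6], [478.0, -179.9, 48.8]]
```

Request:
step_arm --pt "4.2 0 0 0 0" --pt "5.5 0 0 0 0" --pt "7 0 0 0 0" --pt "8.5 0 0 0 0" --pt "8.5 0 0 0 0" --pt "8.5 0 -1 0 0" --pt "8.5 0 -4 0 0" --pt "8.5 0 -8 0 0" --pt "8.5 0 -12 0 0" --pt "8.5 0 -14 0 0"

```text
t: 22.07
position: [465.4, -153.9, 132.7]
ee_rot: [[-0.137, 0.006, 0.991], [-0.991, -0.001, -0.137], [0.0, -1.0, 0.006]]
contact_force: [0.9, -0.0, 0.1]
gripper_width: 0.994
```

Request:
step_arm --pt "8.5 -4 -2 0 0" --pt "8.5 -8 -3 0 0" --pt "8.5 -12 -3 0 0" --pt "8.5 -16 -3 0 0" --pt "8.5 -20 -3 0 0" --pt "8.5 -24 -3 0 0" --pt "8.5 -25 -3 0 0" --pt "8.5 -25 -3 0 0"

```text
t: 22.73
position: [497.5, 99.1, 158.4]
ee_rot: [[-0.129, 0.0, 0.992], [-0.992, 0.001, -0.129], [-0.001, -1.0, 0.0]]
contact_force: [0.9, -0.1, -0.2]
gripper_width: 0.996
```

```bash
python3 - <<'E'
from h import *
go()
O=[]
for n in('top','side'):
    c=cam(n);P=cloud(c);hsv=cv2.cvtColor(c['img'],cv2.COLOR_RGB2HSV)
    g=(hsv[...,1]<45)&(hsv[...,2]>100)&(P[...,0]<540)&(P[...,0]>400)
    for nm,lo,hi in(('fl',7,16),('tops',39,50)):
        Q=P[g&(P[...,2]>lo)&(P[...,2]<hi)&(P[...,1]>-340)&(P[...,1]<-165)]
        if len(Q): print(n,nm,np.percentile(Q,[3,97],0).round(1).tolist())
    red=(hsv[...,1]>150)&((hsv[...,0]<6)|(hsv[...,0]>174))&(hsv[...,2]>60)&(P[...,2]<70)&(P[...,1]<-60)&(P[...,1]>-200)
    nl,lab,stt,cen=cv2.connectedComponentsWithStats(red.astype(np.uint8))
    for i in range(1,nl):
        if stt[i,4]>8: print('red',stt[i],np.median(P[lab==i],0).round(1),'outer x along tray',np.percentile((P[lab==i][:,:2]-TC)@X,[3,97]).round(1),'y',np.percentile((P[lab==i][:,:2]-TC)@U,[3,97]).round(1))
    a=c['img'][230:360,240:370,::-1] if n=='side' else c['img'][180:250,280:390,::-1]
    O.append(cv2.resize(a,(400,400 if n=='side' else 255),interpolation=cv2.INTER_CUBIC))
O[0]=cv2.copyMakeBorder(O[0],0,145,0,0,cv2.BORDER_CONSTANT)
cv2.imwrite('pics/f.png',np.hstack(O))
E
```

```text
t 22.7333 p [497.5  99.1 158.4] F [ 0.9 -0.1 -0.2] w 0.996 q [-0.6   0.24  0.38  1.99 -0.11  0.93 -0.29]
top fl [[419.1, -314.7, 8.5], [483.6, -170.9, 15.7]]
top tops [[428.1, -299.6, 40.5], [475.2, -182.9, 48.6]]
red [319 203   7   2  14] [ 485.6 -154.1   49.5] outer x along tray [19.1 29.3] y [38.6 60.8]
red [318 216   7   4  20] [ 442.2 -147.1   48.1] outer x along tray [-25.1 -16. ] y [41.3 60.8]
side fl [[419.7, -317.0, 8.0], [483.1, -169.7, 15.2]]
side tops [[426.8, -302.0, 39.9], [475.1, -185.4, 47.5]]
red [293 259   6   8  20] [ 485.9 -154.9   47.8] outer x along tray [18.9 27.5] y [43.1 65.3]
red [278 267   6  10  38] [ 441.9 -151.1   47.3] outer x along tray [-25.  -17.8] y [41.1 59.7]
```

View pics/f.png

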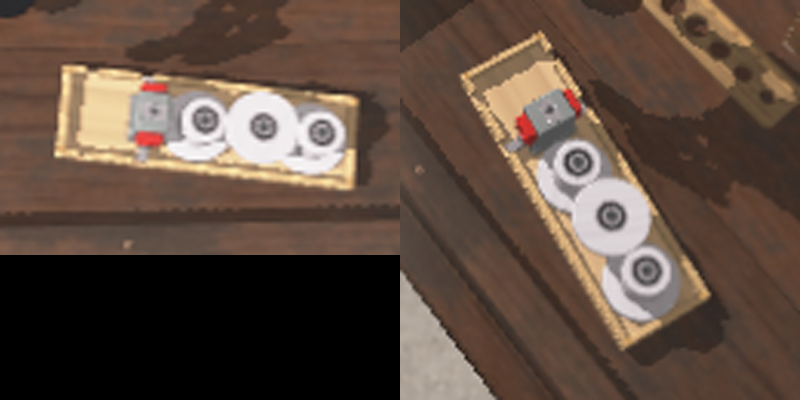

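```bash
python3 -c "
from workcell import close_job; print(close_job())"
```

```text
the job is handed in; nothing more can be done
None
```

I packed the two loose rollers into the tray, slid the stop up against the row, released it and handed the job in. It took about 23 s of the 61 s allowed.

**Row:** The last pictures show the three rollers upright on the tray floor, hub up, hub down, hub up. Their flanges overlap, and all their tops are level at about 45 mm above the table.

**Stop:** Both cameras put its travel at about 47.5 to 48 mm, inside the 44 to 49 mm locking range. The buttons measure about 50 mm over their outer faces, the same as when parked, so both are out. A tongue is visible at the near wall. I judged the lock from the travel and the buttons and did not tug on the stop to test it.

**Failed or disagreed:**
- **Empty grasps:** The first two grasps of the hub-up roller closed on nothing and left it where it stood. The depth image showed the closed fingertips about 32 mm higher than the reported TCP, so I allowed for that from then on.
- **Forces:** Setting down the mushroom roller touched the floor with a brief 25 N, about 2 mm higher than I expected. Pinching the stop gave about 20 N upward on the tool.

I saw no sign of contact with the other things on the table, but I did not measure their positions again at the end. The gripper was raised clear of everything at hand-in.

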